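Set the length stop of a cut-off die from a calipered sample

ROBOT

A 7-joint arm with a two-finger parallel gripper is mounted at the origin on the work surface. World frame = base frame: x ahead of the robot, y to its left, z up, the work surface at z = 0. Lengths are in m, angles in rad, forces in N, time in s.
With the tool pointing down it reaches from about 0.4 to 0.875 m from the base axis. Payload 6.5 kg.
Tool frame: the origin (TCP) lies at the very end of the fingers, on their centre line; the grasp point (between the pads) lies 19 mm behind it; z points along the fingers, x is the direction in which the jaws open and shut, and the axes are right-handed (so a half turn about z gives the same grasp; the last joint's range is limited). The gripper opens to 85 mm and grips with 20 to 120 N. Pads are 22 mm wide; open, the fingers measure 114 mm over their backs; the gripper's body (76 mm by 85 mm) begins 54 mm behind the grasp point. The pads swing forward as they close: fully open they stand 13 mm farther back than shut.
Start: joints at [-1.376, 0.536, -0.004, 1.538, 0.003, 1.067, -0.071], TCP at [0.168, 0.628, 0.231] pointing down, gripper open.
Joint ranges: [-2.7, 2.7], [-0.37, 2.16], [-1.27, 1.26], [0.24, 2.4], [-1.31, 4.45], [0.19, 1.91], [-2.76, 2.76]. Speed limits (rad/s): [2.39, 2.39, 3.14, 3.14, 3.14, 3.14, 3.14].

INTERFACE

Orientations are given as a unit quaternion [x, y, z, w].
In Python, from rig import readout, cams, finish_job gives the robot as it stands.
- The arm moves only by the tool carry_out, never from a script. Its arguments are lists of equal length, an entry for each row: "linear": the shift along the tool's x, y, z in mm, a list of three; "delta_rot": the turn, a rotation vector about the tool's x, y, z in rad, a list of three; "hand": the opening, from 0 (shut) to 1 (fully open). In form: {"linear": [[x, y, z], ...], "delta_rot": [[ax, ay, az], ...], "hand": [hand, ...]}. A call has 1 to 8 rows; each row shifts and turns the commanded pose from where the row before left it, along the tool's axes as they then stand; what a row does not reach is not made up. A row lasts 1/8 s, in which the tool goes at most 62.5 mm and 10.7 degrees, less where a joint would pass 70% of its speed; a pose out of reach is approached as far as the arm can. A call with a gripper value outside its range is refused whole. The fingers move at their own pace and stop on an object; the grip force is fixed at half the most. Time passes only in rows, so rows that do not move let the fingers close. It gives the time, the measured TCP pose, the force and the opening at its end, in the units of the state.
- readout.state(): the state, without advancing time (a new reading comes with each control period).
- cams.snapshot(name): name is "side" or "top"; returns (picture, depth): 384x512x3 uint8, red, green, blue; 384x512 float32, m along the optical axis (not along the pixel's ray), 0 where there is no reading.
- cams.calibration(name): a dict with "K" (3x3 intrinsics, pixels), "R" (3x3) and "t" (3): a world point X has camera coordinates R X + t. Camera axes: x right, y down, z forward; pixel columns grow to the right and rows downward; lengths in m; the calibration is good to about 2 mm. A picture is of the moment at which its call begins. calibration takes no time and is no camera call.
- finish_job(): hands the job in, once; it reports no verdict.
The state is a dict: "time": time; "joint_pos": joint angles; "joint_velocities": joint speeds; "joint_torque": joint torques, N m; "tcp_pos": TCP position; "tool_rot": TCP orientation; "contact_force": force on the tool from outside, world axes, zero at the start; "torque": the same for the moment, N m; "gripper_width": finger opening in m.
Only numpy, scipy, OpenCV 4.12 (cv2) and the standard library are available. Lean on these libraries where they do the work, as an engineer would, in place of code of your own. Each camera call takes 0.05 s, during which the arm holds its last target.

TASK

Slide the caliper shut on the sample piece lying between its jaws and press until both jaws bear firmly on its ends, without forcing it, and leave it closed as the reading. Then squeeze the lock button in the side of the cut-off die's telescoping stop to free it, draw the sleeve out along its graduated bar to the scale mark for the sample's length, and finish holding it there, button still squeezed, so that I can tighten the thumbscrew. Leave the two spare pieces, the screwdriver and the gear where they lie.

Things in the scene. Friction and masses are not known exactly. Their poses are not given: they have to be found in the camera images.
- caliper_plate: clear plate 170 x 280 x 15 mm fixed to the desk, carrying a 150 mm caliper that lies flat with its jaws pointing to the plate's -x; origin at the centre of the underside, y along the caliper's beam in the direction in which it opens, z up. Plate top at z = 15 mm
- caliper_beam: the caliper's fixed steel beam (16 wide, 6 high, 200 mm long) with its fixed jaw; origin on the beam's centre line in the plane of the fixed jaw's measuring face, 27 mm above the desk; +y along the beam in the opening direction, blades reach 57 mm to -x. The clamp blocks at the beam's two ends (at y = -12 and +187 mm) are at most 43 mm above the desk
- caliper_slide (a joint): opening between the jaws in m (0 shut, 0.097 widest; starts at 0.078 to 0.092); the slide stays where it is left, runs with about 1.2 N of friction; closing, it first pushes the loose sample (under 0.2 kg) up to 25 mm along the plate to the fixed jaw. With the sample held, this is the sample's length
- slide_grip (a point): centre of the place to grip on the caliper's moving slide: a dark steel housing 30 mm across the beam (x), 70 mm along it (y), from 19 to 41 mm above the desk; the point is 30 mm above the desk, 45 mm behind the slide's measuring face (the face is at -45 mm in y); axes as the plate's; closing moves it to -y
- piece_a_center (a point): a piece cut from dark steel bar, 20 wide, 15 high, lying on the caliper's plate about parallel to the beam. The three pieces are 40, 50 and 60 mm long (which is which is not told); one lies between the open jaws, the two spares on the other (+x) side of the beam. The point is its centre (22.5 mm above the desk), y along its length
- piece_b_center (a point): a piece cut from dark steel bar, 20 wide, 15 high, lying on the caliper's plate about parallel to the beam. The three pieces are 40, 50 and 60 mm long (which is which is not told); one lies between the open jaws, the two spares on the other (+x) side of the beam. The point is its centre (22.5 mm above the desk), y along its length
- piece_c_center (a point): a piece cut from dark steel bar, 20 wide, 15 high, lying on the caliper's plate about parallel to the beam. The three pieces are 40, 50 and 60 mm long (which is which is not told); one lies between the open jaws, the two spares on the other (+x) side of the beam. The point is its centre (22.5 mm above the desk), y along its length
- die_plate: clear plate 150 x 280 x 15 mm fixed to the desk, carrying a small cut-off die set (120 mm high) at its -y end and, from the die's exit face, a telescoping length stop along +y; origin at the centre of the underside, z up. Plate top at z = 15 mm
- scale_zero (a point): the scale's zero, on the upper face of the graduated steel bar (16 mm wide, 51 mm above the desk) where it leaves the die's exit face; the bar runs 100 mm along +y with a dark line across it each 10 mm from this point, the 50 mm line thicker and over the bar's full width
- stop_sleeve (a joint): the stop's reading in m: distance along the bar from the scale's zero to the sleeve's mouth, which is also the face of the dark stop blade (0 to 0.085; starts at 0.008 to 0.022); locked unless the button is in (a brake of about 20 N); unlocked it runs with about 1.5 N of friction and stays where it is left
- sleeve_mouth (a point): upper edge of the sleeve's mouth, the edge read against the scale, 57 mm above the desk; its y from the scale's zero is the reading
- sleeve_grip (a point): place to grip the stop's sleeve, a bare aluminium tube 30 x 30 mm, 95 long (y), 27 to 57 mm above the desk: on its axis, 42 mm up, 50 mm from the mouth, level with the button; +y outward. Plain side at x = -15, button face at +22 (+18 pushed in). A thumbscrew (16 mm wide, top 70 mm above the desk) is 34 mm nearer the mouth; the stop blade juts 52 mm to -x at the mouth
- lock_button (a joint): travel of the round black lock button, 18 mm across, in the sleeve's +x side: 0 out (locked), 0.004 fully in; pushed towards -x of the sleeve; a stiff spring of about 15 N at first and 17 N fully in, so squeeze with some 25 to 40 N; free from about 1 mm in, springs back and locks when let go
- screwdriver: loose black-handled screwdriver about 160 mm long on the desk beyond the plates, to be left alone; origin at its underside, midway along
- pinion: loose steel gear, 55 mm across and 18 mm high, on the desk beyond the plates, to be left alone; origin at the centre of its underside
Not all that is in view belongs to the job. Leave any green look-alike of the part that bears piece_b_center alone. Leave any orange or turquoise look-alike of the part that bears piece_a_center alone.

How it is judged:
By the outcome, as a careful person would: the job done as asked, in the order asked, and still so for the second after the job is handed in, while the arm keeps its last pose, push and grip.
It also fails if it takes over 48 s, if anything falls off the work surface, if the arm or the gripper's body presses on something with over 40 N, if the wrist force passes 120 N, or if a joint passes its speed limit or range.

## Working session

There is one attempt and no reset: what is moved stays moved. The work goes in short steps, Python scripts to look and compute and a tool call to move; the robot and the scene stay as the last step left them, time stands still between calls to the robot, and variables do not carry over. Pictures are saved under pics/ and viewed, and the job is handed in when it is done.

Besides the shell and the picture viewer there is one more tool, called after "Call:" by a JSON object that holds its "op" and its "data", one argument or row to a line. carry_out: Moves the arm, as the interface text tells. Its arguments: {"type":"object","properties":{"linear":{"type":"array"},"delta_rot":{"type":"array"},"hand":{"type":"array"}},"required":["linear","delta_rot","hand"]}

```bash
mkdir -p pics; ls; python3 - <<'E'
from rig import readout,cams
import cv2,numpy as np
print(readout.state())
for n in("side","top"):
    p,d=cams.snapshot(n); cv2.imwrite(f"pics/{n}0.png",p[:,:,::-1]); np.savez(f"{n}0.npz",p=p,d=d)
    print(n,cams.calibration(n))
E
```

```text
pics
{'time': 0.0, 'joint_pos': array([-1.37617765,  0.53718877, -0.00442602,  1.53890596,  0.00260966,
        1.06730908, -0.07123649]), 'joint_velocities': array([ 7.64380505e-05,  1.68692148e-03, -1.09018073e-04, -1.49487644e-03,
       -5.49650220e-04,  9.37180975e-04,  6.87318354e-04]), 'joint_torque': array([-2.92179147e-04, -5.83392692e+01,  1.04840375e+00, -2.59110188e+01,
        1.23508985e-02,  9.38715268e-03, -3.07898620e-05]), 'tcp_pos': array([0.16747695, 0.62737402, 0.23038578]), 'tool_rot': array([ 7.93045468e-01,  6.09161778e-01, -6.68748033e-04,  6.06427495e-04]), 'contact_force': array([ 0.21261182,  0.89732024, -0.22552675]), 'torque': array([-0.00892379, -0.02574083,  0.02649966]), 'gripper_width': 0.08550568325090711}
side {'K': array([[412.35387335,   0.        , 257.49355254],
       [  0.        , 412.35387335, 190.83443833],
       [  0.        ,   0.        ,   1.        ]]), 'R': array([[-0.71652779, -0.69754972,  0.00351041],
       [-0.38941067,  0.39581988, -0.83167659],
       [ 0.57874628, -0.59728638, -0.55524925]]), 't': array([0.37300077, 0.30693756, 0.55184473])}
top {'K': array([[485.06455111,   0.        , 256.10250902],
       [  0.        , 485.06455111, 190.71512927],
       [  0.        ,   0.        ,   1.        ]]), 'R': array([[-0.02233532, -0.99960045, -0.01732238],
       [-0.98957588,  0.02457038, -0.14190095],
       [ 0.14226987,  0.01397241, -0.98972928]]), 't': array([-0.05248093,  0.59931117,  1.05312996])}
```

View pics/top0.png

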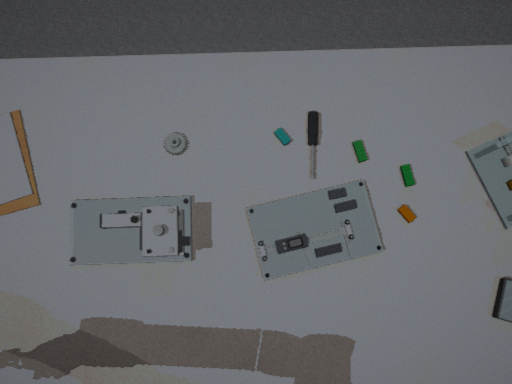

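View pics/side0.png

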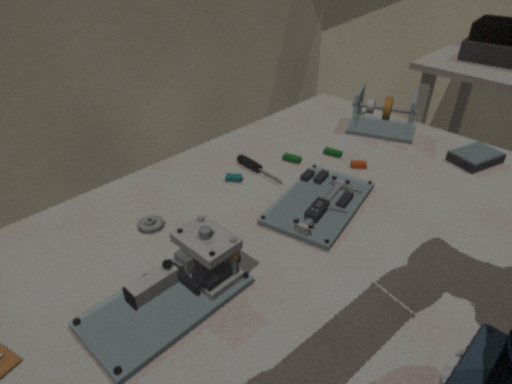

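```bash
cat > h.py <<'E'
import numpy as np,cv2
from rig import cams,readout
def pix2w(n,u,v,z):
    c=cams.calibration(n);K,R,t=c["K"],c["R"],c["t"]
    r=R.T@np.linalg.solve(K,[u,v,1.]);o=-R.T@t
    return o+r*(z-o[2])/r[2]
def w2pix(n,X):
    c=cams.calibration(n);q=c["K"]@(c["R"]@np.array(X)+c["t"]);return q[:2]/q[2]
def crop(p,u0,v0,u1,v1,s,f):
    im=cv2.resize(p[v0:v1,u0:u1,::-1],None,fx=s,fy=s,interpolation=cv2.INTER_CUBIC)
    im=cv2.convertScaleAbs(im,alpha=1.3,beta=10)
    for u in range(u0-u0%10+10,u1,10):
        cv2.line(im,((u-u0)*s,0),((u-u0)*s,6),(0,0,255),1)
        if u%20==0: cv2.putText(im,str(u),((u-u0)*s-8,16),0,.35,(0,0,255))
    for v in range(v0-v0%10+10,v1,10):
        cv2.line(im,(0,(v-v0)*s),(6,(v-v0)*s),(0,0,255),1)
        if v%20==0: cv2.putText(im,str(v),(8,(v-v0)*s+4),0,.35,(0,0,255))
    cv2.imwrite(f,im)
E
python3 - <<'E'
from h import *
p=np.load("top0.npz")["p"]
crop(p,240,175,390,285,5,"pics/cal0.png")
crop(p,60,185,200,275,5,"pics/die0.png")
E
```

```text
(no output)
```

View pics/cal0.png

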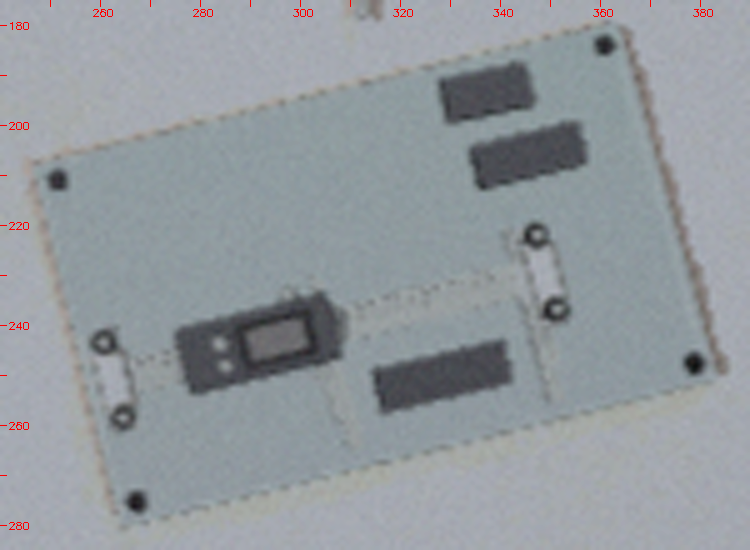

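View pics/die0.png

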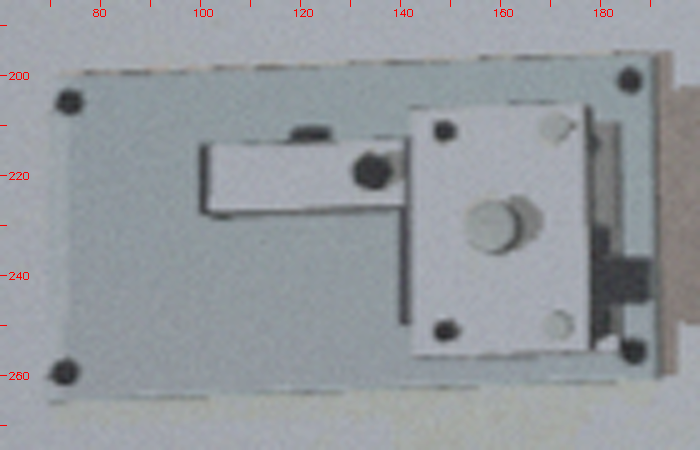

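```bash
python3 - <<'E'
from h import *
P=lambda u,v,z,n="top":pix2w(n,240*0+u,v,z)
def show(l,pts,z):
    w=np.array([pix2w("top",u,v,z) for u,v in pts]);print(l,(w*1e3).round(1)[:,:2].tolist());return w
def c(x,y,o=(240,175)): return (o[0]+x/5,o[1]+y/5)
# px in cal0 crop
w=show("plate corners",[c(30,163),c(622,28),c(722,372),c(118,526)],.015)
print(np.linalg.norm(np.diff(w[[0,1,2,3,0]],axis=0),axis=1),w.mean(0))
w=show("sample",[c(374,370),c(505,340),c(513,382),c(381,413)],.030);print(np.linalg.norm(np.diff(w,axis=0),axis=1))
w=show("sp1",[c(439,77),c(525,62),c(535,105),c(446,124)],.030);print(np.linalg.norm(np.diff(w,axis=0),axis=1))
w=show("sp2",[c(470,148),c(580,121),c(588,160),c(480,189)],.030);print(np.linalg.norm(np.diff(w,axis=0),axis=1))
w=show("slide",[c(177,328),c(323,292),c(342,357),c(193,394)],.041);print(np.linalg.norm(np.diff(w,axis=0),axis=1),w.mean(0))
w=show("clamps",[c(103,342),c(123,418),c(536,236),c(557,310)],.043)
d=lambda x,y:c(x,y,(60,185))
w=show("die plate",[d(57,74),d(655,52),d(660,376),d(50,403)],.015);print(np.linalg.norm(np.diff(w[[0,1,2,3,0]],axis=0),axis=1),w.mean(0))
show("screws",[d(70,102),d(630,81),d(634,352),d(64,372)],.017)
w=show("sleeve",[d(203,144),d(402,137),d(406,206),d(203,213)],.057)
show("button",[d(290,137),d(330,135)],.050)
show("thumb",[d(373,171)],.070)
E
```

```text
plate corners [[563.1, -42.1], [619.2, -317.2], [460.3, -353.8], [397.6, -78.6]]
[0.28080332 0.16305637 0.28229916 0.1694665 ] [ 0.51007939 -0.19790098  0.015     ]
sample [[464.5, -195.0], [476.5, -254.1], [457.8, -256.8], [445.4, -197.3]]
[0.06035755 0.01895023 0.06074793]
sp1 [[596.3, -229.8], [602.3, -269.1], [582.4, -272.7], [574.7, -232.0]]
[0.03983086 0.02018068 0.04144771]
sp2 [[563.5, -242.4], [574.6, -292.7], [556.7, -295.4], [544.7, -246.0]]
[0.05156067 0.01807375 0.05080997]
slide [[484.8, -107.0], [499.3, -172.5], [470.3, -179.9], [455.5, -113.3]]
[0.06706024 0.02989696 0.06819854] [ 0.47751349 -0.14318193  0.041     ]
clamps [[479.3, -74.0], [445.7, -82.0], [521.9, -268.0], [488.8, -275.7]]
die plate [[591.2, 363.5], [594.6, 84.9], [445.9, 83.1], [439.9, 361.9]]
[0.27866056 0.14873507 0.27886628 0.15124348] [0.51789533 0.22334029 0.015     ]
screws [[577.7, 356.2], [581.1, 96.2], [456.9, 94.6], [453.8, 355.1]]
sleeve [[552.5, 280.3], [553.5, 191.4], [522.8, 189.3], [521.8, 279.6]]
button [[555.4, 243.6], [555.9, 225.6]]
thumb [[537.5, 200.7]]
```

```bash
cat >> h.py <<'E'
from scipy.spatial.transform import Rotation as Ro
def plan(legs,start=None):
    """legs: (x,y,z mm, yaw of tool x, nrows)"""
    s=readout.state()
    if start is None:
        R=Ro.from_quat(s["tool_rot"]).as_matrix();p=s["tcp_pos"]*1e3;yaw=np.arctan2(R[1,0],R[0,0])
    else: p=np.array(start[:3],float);yaw=start[3]
    print("start",p.round(1),round(yaw,4))
    for x,y,z,yw,n in legs:
        q=np.array([x,y,z],float);rows=[];d=(q-p)/n;dy=(yw-yaw)/n
        for i in range(n):
            a=yaw+dy*i
            ex=np.array([np.cos(a),np.sin(a),0]);ey=np.array([np.sin(a),-np.cos(a),0])
            rows.append([round(float(d@ex),1),round(float(d@ey),1),round(float(-d[2]),1)])
        print(rows,"rotz",round(-dy,4));p=q;yaw=yw
def st():
    s=readout.state();R=Ro.from_quat(s["tool_rot"]).as_matrix()
    print("t",round(s["time"],2),"p",(s["tcp_pos"]*1e3).round(1),"yaw",round(np.arctan2(R[1,0],R[0,0]),4),"tilt",R[:2,2].round(4),"F",s["contact_force"].round(1),"w",round(s["gripper_width"]*1e3,1))
E
python3 -c "
from h import *
plan([(400,300,231,0.217,8),(477.5,-143,231,.217,8),(477.5,-143,20,.217,8)])"
```

```text
start [167.4 627.5 230.5] 1.3101
[[-32.1, 38.6, -0.1], [-26.5, 42.6, -0.1], [-20.4, 45.9, -0.1], [-14.0, 48.2, -0.1], [-7.3, 49.7, -0.1], [-0.5, 50.2, -0.1], [6.4, 49.8, -0.1], [13.1, 48.5, -0.1]] rotz 0.1366
[[-2.5, 56.2, -0.0], [-2.5, 56.2, -0.0], [-2.5, 56.2, -0.0], [-2.5, 56.2, -0.0], [-2.5, 56.2, -0.0], [-2.5, 56.2, -0.0], [-2.5, 56.2, -0.0], [-2.5, 56.2, -0.0]] rotz -0.0
[[0.0, 0.0, 26.4], [0.0, 0.0, 26.4], [0.0, 0.0, 26.4], [0.0, 0.0, 26.4], [0.0, 0.0, 26.4], [0.0, 0.0, 26.4], [0.0, 0.0, 26.4], [0.0, 0.0, 26.4]] rotz -0.0
```

Call:
{"op": "carry_out", "data": {
  "linear": [
    [-32,38.6,0],
    [-26.5,42.6,0],
    [-20.4,45.9,0],
    [-14,48.2,0],
    [-7.3,49.7,0],
    [-0.5,50.2,0],
    [6.4,49.8,0],
    [13,48.5,0]
  ],
  "delta_rot": [
    [0,0,0.1366],
    [0,0,0.1366],
    [0,0,0.1366],
    [0,0,0.1366],
    [0,0,0.1366],
    [0,0,0.1366],
    [0,0,0.1366],
    [0,0,0.1366]
  ],
  "hand": [1,1,1,1,0.8,0.8,0.8,0.8]
}}

```text
time: 1.1
tcp_pos: [0.4007, 0.2991, 0.2312]
tool_rot: [0.994, 0.106, -0.0, 0.0]
contact_force: [0.4, 1.1, -0.1]
gripper_width: 0.0682
```

Call:
{"op": "carry_out", "data": {
  "linear": [
    [-2.5,56,0],
    [-2.5,56,0],
    [-2.5,56,0],
    [-2.5,56,0],
    [-2.5,56,0],
    [-2.5,56,0],
    [-2.5,56,0],
    [0,0,0]
  ],
  "delta_rot": [
    [0,0,0],
    [0,0,0],
    [0,0,0],
    [0,0,0],
    [0,0,0],
    [0,0,0],
    [0,0,0],
    [0,0,0]
  ],
  "hand": [0.8,0.8,0.8,0.8,0.8,0.8,0.8,0.8]
}}

```text
time: 2.1
tcp_pos: [0.4673, -0.0907, 0.2314]
tool_rot: [0.995, 0.104, 0.0, 0.001]
contact_force: [-1.5, 0.4, -0.9]
gripper_width: 0.0686
```

```bash
python3 -c "
from h import *
st()
plan([(477.5,-143,60,.217,4),(477.5,-143,20,.217,4)])
p,d=cams.snapshot('side');crop(p,250,100,400,260,5,'pics/s1.png')
# predicted slide geometry
for X in [(.4775,-.143,.041),(.4775,-.143,.019)]: print(w2pix('side',X))"
```

```text
t 2.1 p [467.3 -90.7 231.4] yaw 0.2093 tilt [ 0.0004 -0.0021] F [-1.5  0.4 -0.9] w 68.6
start [467.3 -90.7 231.4] 0.2093
[[-0.2, 13.3, 42.9], [-0.3, 13.3, 42.9], [-0.3, 13.3, 42.9], [-0.3, 13.3, 42.9]] rotz -0.0019
[[0.0, 0.0, 10.0], [0.0, 0.0, 10.0], [0.0, 0.0, 10.0], [0.0, 0.0, 10.0]] rotz -0.0
[318.01625492 204.856474  ]
[317.16231255 213.02151219]
```

View pics/s1.png

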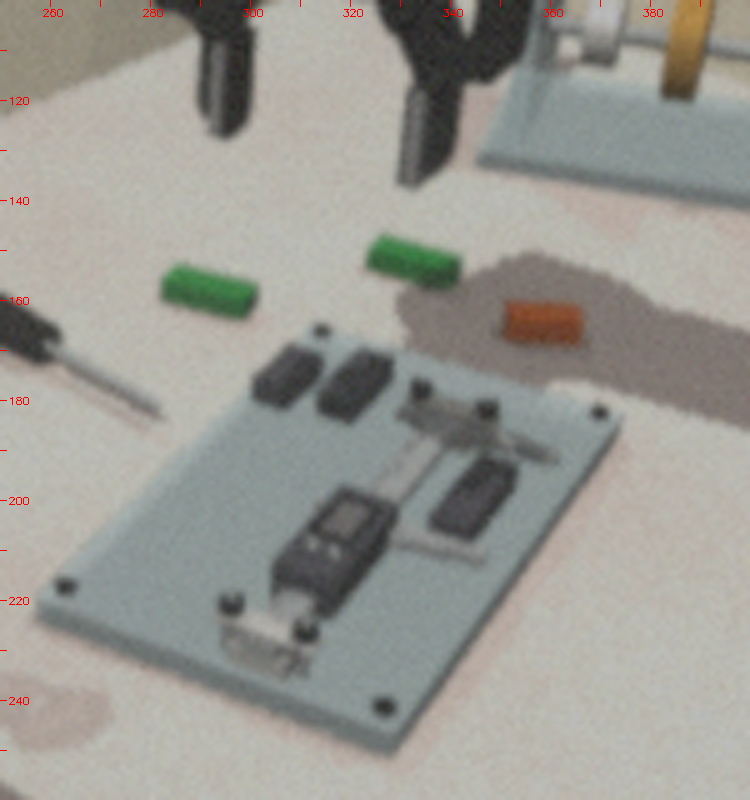

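Call:
{"op": "carry_out", "data": {
  "linear": [
    [-0.3,26,40],
    [-0.3,26.5,40],
    [0,0,45],
    [0,0,45],
    [0,0,0],
    [0,0,0]
  ],
  "delta_rot": [
    [0,0,-0.004],
    [0,0,-0.004],
    [0,0,0],
    [0,0,0],
    [0,0,0],
    [0,0,0]
  ],
  "hand": [0.8,0.8,0.8,0.8,0.8,0.8]
}}

```text
time: 2.9
tcp_pos: [0.4792, -0.1367, 0.0625]
tool_rot: [0.994, 0.113, 0.001, -0.0]
contact_force: [-0.1, -0.5, 1.2]
gripper_width: 0.0681
```

```bash
python3 -c "
from h import *
st()
plan([(477.5,-143,20,.217,4)])
p,d=cams.snapshot('top');crop(p,240,175,390,285,5,'pics/t2.png')
p,d=cams.snapshot('side');crop(p,250,130,400,260,5,'pics/s2.png')"
```

```text
t 2.9 p [ 479.2 -136.7   62.5] yaw 0.2263 tilt [0.0013 0.0002] F [-0.1 -0.5  1.2] w 68.1
start [ 479.2 -136.7   62.5] 0.2263
[[-0.8, 1.4, 10.6], [-0.8, 1.4, 10.6], [-0.8, 1.4, 10.6], [-0.8, 1.4, 10.6]] rotz 0.0023
```

View pics/s2.png

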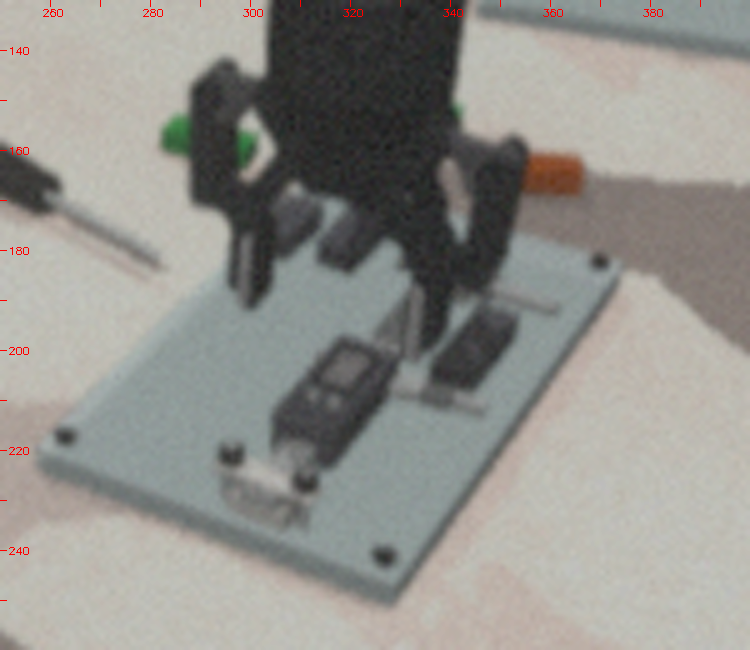

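View pics/t2.png

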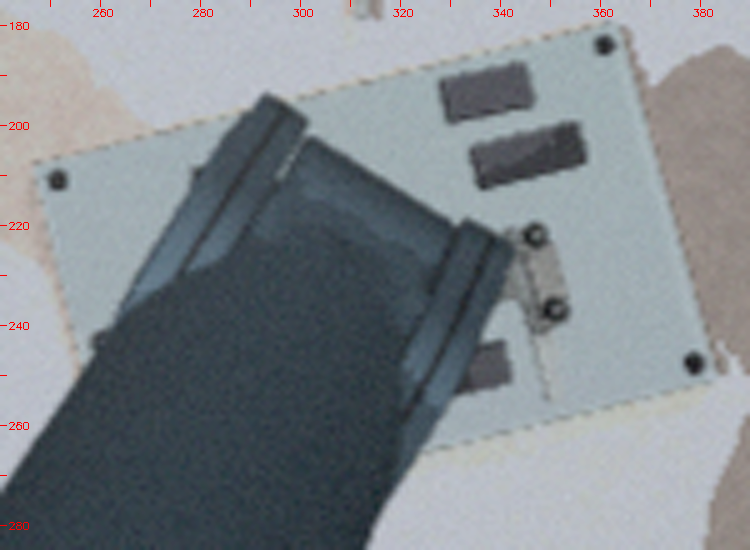

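Call:
{"op": "carry_out", "data": {
  "linear": [
    [-0.8,3,10],
    [0,3,10],
    [0,0,10],
    [0,0,8],
    [0,0,3],
    [0,0,0],
    [0,0,0]
  ],
  "delta_rot": [
    [0,0,0.005],
    [0,0,0],
    [0,0,0],
    [0,0,0],
    [0,0,0],
    [0,0,0],
    [0,0,0]
  ],
  "hand": [0.8,0.8,0.8,0.8,0.8,0.8,0.8]
}}

```text
time: 3.88
tcp_pos: [0.4791, -0.1434, 0.0205]
tool_rot: [0.994, 0.11, 0.0, 0.0]
contact_force: [0.4, -0.2, 0.4]
gripper_width: 0.0685
```

```bash
python3 -c "
from h import *
st()"
```

```text
t 3.88 p [ 479.1 -143.4   20.5] yaw 0.2203 tilt [ 0.0004 -0.0001] F [ 0.4 -0.2  0.4] w 68.5
```

Close on the housing.

Call:
{"op": "carry_out", "data": {
  "linear": [
    [0,0,0],
    [0,0,0],
    [0,0,0],
    [0,0,0],
    [0,0,0],
    [0,0,0],
    [0,0,0],
    [0,0,0]
  ],
  "delta_rot": [
    [0,0,0],
    [0,0,0],
    [0,0,0],
    [0,0,0],
    [0,0,0],
    [0,0,0],
    [0,0,0],
    [0,0,0]
  ],
  "hand": [0,0,0,0,0,0,0,0]
}}

```text
time: 4.88
tcp_pos: [0.4783, -0.1437, 0.0207]
tool_rot: [0.994, 0.11, -0.0, -0.0]
contact_force: [-3.1, 0.6, 8.3]
gripper_width: 0.0287
```

```bash
python3 -c "
from h import *
st()
p,d=cams.snapshot('side');crop(p,250,130,400,260,5,'pics/s3.png')"
```

```text
t 4.88 p [ 478.3 -143.7   20.7] yaw 0.2203 tilt [-0.0008  0.0001] F [-3.1  0.6  8.3] w 28.7
```

View pics/s3.png

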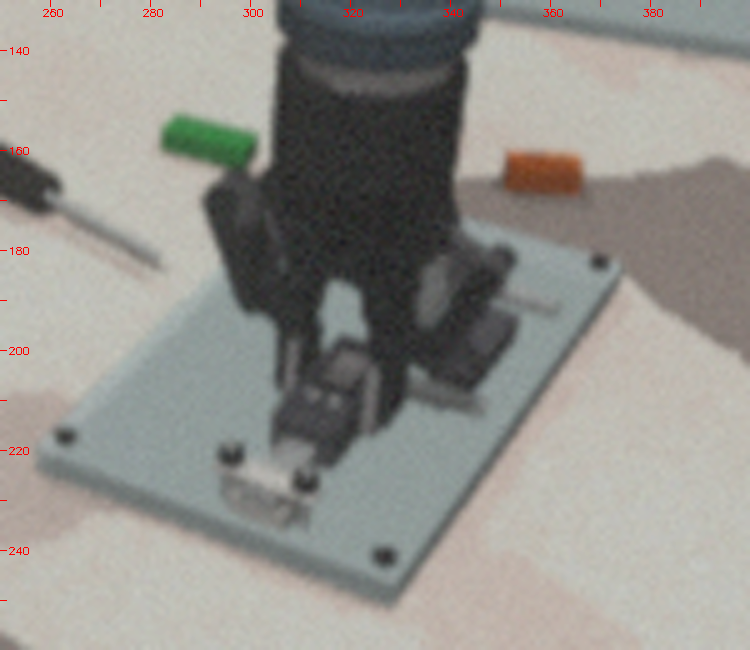

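Call:
{"op": "carry_out", "data": {
  "linear": [
    [0,1.5,0],
    [0,1.5,0],
    [0,1.5,0],
    [0,1.5,0],
    [0,1.5,0],
    [0,1.5,0],
    [0,1.5,0],
    [0,1.5,0]
  ],
  "delta_rot": [
    [0,0,0],
    [0,0,0],
    [0,0,0],
    [0,0,0],
    [0,0,0],
    [0,0,0],
    [0,0,0],
    [0,0,0]
  ],
  "hand": [0,0,0,0,0,0,0,0]
}}

```text
time: 5.92
tcp_pos: [0.4808, -0.1552, 0.0208]
tool_rot: [0.994, 0.11, -0.0, -0.0]
contact_force: [-3.9, 0.1, 8.3]
gripper_width: 0.029
```

```bash
python3 -c "
from h import *
st()
p,d=cams.snapshot('side');crop(p,280,150,370,240,8,'pics/s4.png')"
```

```text
t 5.92 p [ 480.8 -155.2   20.8] yaw 0.2203 tilt [-0.001   0.0005] F [-3.9  0.1  8.3] w 29.0
```

View pics/s4.png

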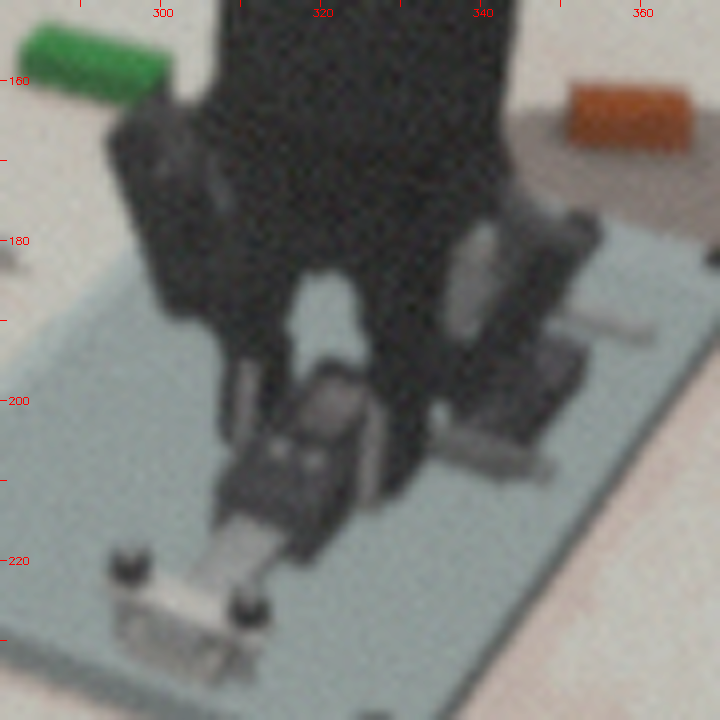

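Call:
{"op": "carry_out", "data": {
  "linear": [
    [0,1,0],
    [0,1,0],
    [0,1,0],
    [0,1,0]
  ],
  "delta_rot": [
    [0,0,0],
    [0,0,0],
    [0,0,0],
    [0,0,0]
  ],
  "hand": [0,0,0,0]
}}

```text
time: 6.48
tcp_pos: [0.4816, -0.1589, 0.0208]
tool_rot: [0.994, 0.11, -0.001, -0.0]
contact_force: [-3.6, 0.5, 9.6]
gripper_width: 0.0288
```

Call:
{"op": "carry_out", "data": {
  "linear": [
    [0,1,0],
    [0,1,0],
    [0,1,0]
  ],
  "delta_rot": [
    [0,0,0],
    [0,0,0],
    [0,0,0]
  ],
  "hand": [0,0,0]
}}

```text
time: 6.85
tcp_pos: [0.4823, -0.1618, 0.0208]
tool_rot: [0.994, 0.11, -0.001, -0.0]
contact_force: [-2.6, 1.3, 8.0]
gripper_width: 0.0288
```

Call:
{"op": "carry_out", "data": {
  "linear": [
    [0,0.7,0],
    [0,0.7,0],
    [0,0.7,0]
  ],
  "delta_rot": [
    [0,0,0],
    [0,0,0],
    [0,0,0]
  ],
  "hand": [0,0,0]
}}

```text
time: 7.22
tcp_pos: [0.4828, -0.1639, 0.0208]
tool_rot: [0.994, 0.11, -0.001, -0.0]
contact_force: [-3.8, 0.9, 8.8]
gripper_width: 0.0289
```

```bash
python3 -c "
from h import *
st()
p,d=cams.snapshot('side');crop(p,280,150,370,240,8,'pics/s5.png')"
```

```text
t 7.22 p [ 482.8 -163.9   20.8] yaw 0.2204 tilt [-0.0011  0.0008] F [-3.8  0.9  8.8] w 28.9
```

View pics/s5.png

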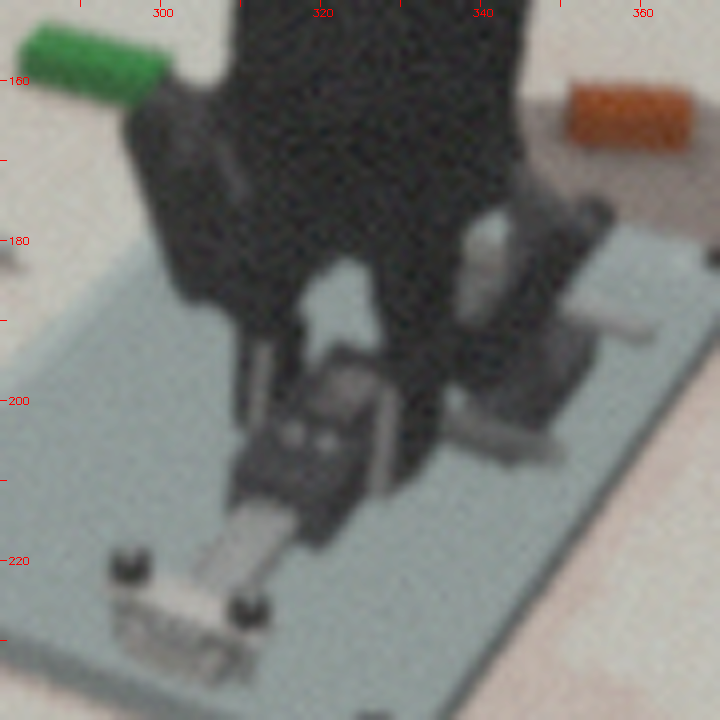

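Call:
{"op": "carry_out", "data": {
  "linear": [
    [0,0.7,0],
    [0,0.7,0],
    [0,0.7,0]
  ],
  "delta_rot": [
    [0,0,0],
    [0,0,0],
    [0,0,0]
  ],
  "hand": [0,0,0]
}}

```text
time: 7.65
tcp_pos: [0.4832, -0.1659, 0.0207]
tool_rot: [0.994, 0.11, -0.001, -0.001]
contact_force: [-3.1, 0.6, 9.1]
gripper_width: 0.0288
```

Call:
{"op": "carry_out", "data": {
  "linear": [
    [0,0.7,0],
    [0,0.7,0],
    [0,0.7,0]
  ],
  "delta_rot": [
    [0,0,0],
    [0,0,0],
    [0,0,0]
  ],
  "hand": [0,0,0]
}}

```text
time: 8.02
tcp_pos: [0.4837, -0.1679, 0.0208]
tool_rot: [0.994, 0.11, -0.001, -0.0]
contact_force: [-3.5, 1.3, 8.4]
gripper_width: 0.0288
```

Call:
{"op": "carry_out", "data": {
  "linear": [
    [0,0.7,0],
    [0,0.7,0],
    [0,0.7,0]
  ],
  "delta_rot": [
    [0,0,0],
    [0,0,0],
    [0,0,0]
  ],
  "hand": [0,0,0]
}}

```text
time: 8.4
tcp_pos: [0.4837, -0.1682, 0.0207]
tool_rot: [0.994, 0.11, -0.001, -0.002]
contact_force: [-6.1, 7.9, 13.7]
gripper_width: 0.0288
```

```bash
python3 -c "
from h import *
st()
p,d=cams.snapshot('side');crop(p,280,150,370,240,8,'pics/s6.png')"
```

```text
t 8.4 p [ 483.7 -168.2   20.7] yaw 0.2211 tilt [-0.0025  0.0036] F [-6.1  7.9 13.7] w 28.8
```

View pics/s6.png

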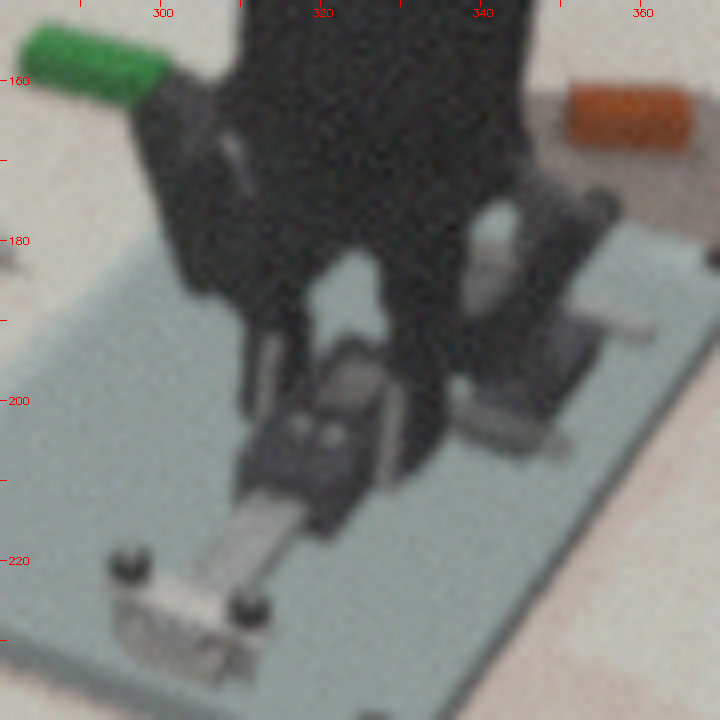

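Call:
{"op": "carry_out", "data": {
  "linear": [
    [0,0.7,0],
    [0,0.7,0],
    [0,0.6,0],
    [0,0,0]
  ],
  "delta_rot": [
    [0,0,0],
    [0,0,0],
    [0,0,0],
    [0,0,0]
  ],
  "hand": [0,0,0,0]
}}

```text
time: 8.95
tcp_pos: [0.4837, -0.1682, 0.0207]
tool_rot: [0.994, 0.111, -0.002, -0.003]
contact_force: [-6.6, 10.6, 17.1]
gripper_width: 0.0287
```

Call:
{"op": "carry_out", "data": {
  "linear": [
    [0,0.7,0],
    [0,0.7,0],
    [0,0.6,0],
    [0,0,0]
  ],
  "delta_rot": [
    [0,0,0],
    [0,0,0],
    [0,0,0],
    [0,0,0]
  ],
  "hand": [0,0,0,0]
}}

```text
time: 9.45
tcp_pos: [0.4837, -0.1683, 0.0207]
tool_rot: [0.994, 0.111, -0.002, -0.005]
contact_force: [-7.7, 15.3, 20.5]
gripper_width: 0.0288
```

Call:
{"op": "carry_out", "data": {
  "linear": [
    [0,0,0],
    [0,0,0],
    [0,0,0],
    [0,0,0],
    [0,0,-10],
    [0,0,-20],
    [0,0,-30],
    [0,0,-40]
  ],
  "delta_rot": [
    [0,0,0],
    [0,0,0],
    [0,0,0],
    [0,0,0],
    [0,0,0],
    [0,0,0],
    [0,0,0],
    [0,0,0]
  ],
  "hand": [0.7,0.7,0.7,0.7,0.7,0.7,0.7,0.7]
}}

```text
time: 10.45
tcp_pos: [0.4852, -0.174, 0.1214]
tool_rot: [0.994, 0.11, -0.001, -0.0]
contact_force: [2.1, 0.6, 0.2]
gripper_width: 0.0599
```

```bash
python3 -c "
from h import *
st()
p,d=cams.snapshot('side');crop(p,280,150,370,240,8,'pics/s7.png')
plan([(480,-160,230,.013,3),(460,20,230,.013,4),(537,234,230,.013,5)])"
```

```text
t 10.45 p [ 485.2 -174.   121.4] yaw 0.22 tilt [-0.0011  0.0001] F [2.1 0.6 0.2] w 59.9
start [ 488.1 -175.4  126.1] 0.2191
[[-1.5, -5.6, -34.6], [-1.9, -5.5, -34.6], [-2.3, -5.3, -34.6]] rotz 0.0687
[[-4.4, -45.1, -0.0], [-4.4, -45.1, -0.0], [-4.4, -45.1, -0.0], [-4.4, -45.1, -0.0]] rotz -0.0
[[16.0, -42.6, -0.0], [16.0, -42.6, -0.0], [16.0, -42.6, -0.0], [16.0, -42.6, -0.0], [16.0, -42.6, -0.0]] rotz -0.0
```

View pics/s7.png

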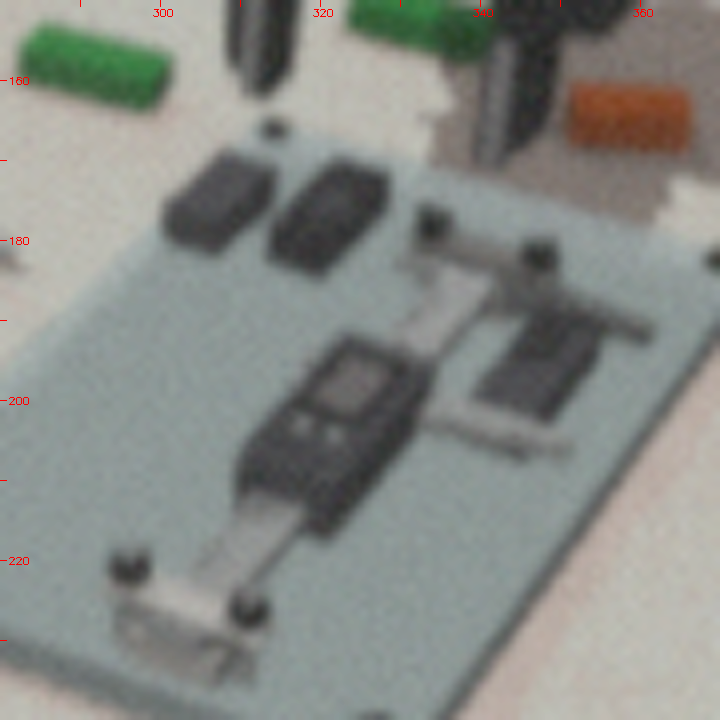

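Call:
{"op": "carry_out", "data": {
  "linear": [
    [-1.5,-5.6,-34],
    [-1.9,-5.5,-34],
    [-2.3,-5.3,-34],
    [-4.4,-45,0],
    [-4.4,-45,0],
    [-4.4,-45,0],
    [-4.4,-45,0]
  ],
  "delta_rot": [
    [0,0,0.0687],
    [0,0,0.0687],
    [0,0,0.0687],
    [0,0,0],
    [0,0,0],
    [0,0,0],
    [0,0,0]
  ],
  "hand": [0.8,0.8,0.8,0.8,0.8,0.8,0.8]
}}

```text
time: 11.38
tcp_pos: [0.4572, 0.0224, 0.2228]
tool_rot: [1.0, 0.007, 0.0, -0.0]
contact_force: [0.7, -0.7, 1.0]
gripper_width: 0.0685
```

Call:
{"op": "carry_out", "data": {
  "linear": [
    [16,-42.6,0],
    [16,-42.6,0],
    [16,-42.6,0],
    [16,-42.6,0],
    [16,-42.6,0],
    [0,0,0],
    [0,0,0]
  ],
  "delta_rot": [
    [0,0,0],
    [0,0,0],
    [0,0,0],
    [0,0,0],
    [0,0,0],
    [0,0,0],
    [0,0,0]
  ],
  "hand": [0.8,0.8,0.8,0.8,0.8,0.8,0.8]
}}

```text
time: 12.25
tcp_pos: [0.5343, 0.2342, 0.2224]
tool_rot: [1.0, 0.007, -0.0, 0.0]
contact_force: [0.4, -0.6, 0.3]
gripper_width: 0.0681
```

```bash
python3 -c "
from h import *
st()
plan([(541,234.6,80,.013,3),(541,234.6,22,.013,4)])
p,d=cams.snapshot('side');crop(p,60,180,270,380,3,'pics/s8.png')
p,d=cams.snapshot('top');crop(p,240,175,390,285,5,'pics/t8.png')
print(pix2w('top',142,227,.12)*1e3,pix2w('top',178,227,.12)*1e3)"
```

```text
t 12.25 p [534.3 234.2 222.4] yaw 0.0135 tilt [-0.0001 -0.0008] F [ 0.4 -0.6  0.3] w 68.1
start [534.3 234.2 222.4] 0.0135
[[2.2, -0.1, 47.5], [2.2, -0.1, 47.5], [2.2, -0.1, 47.5]] rotz 0.0002
[[0.0, 0.0, 14.5], [0.0, 0.0, 14.5], [0.0, 0.0, 14.5], [0.0, 0.0, 14.5]] rotz -0.0
[516.31331847 171.61167365 120.        ] [514.54519154  96.43636511 120.        ]
```

View pics/s8.png

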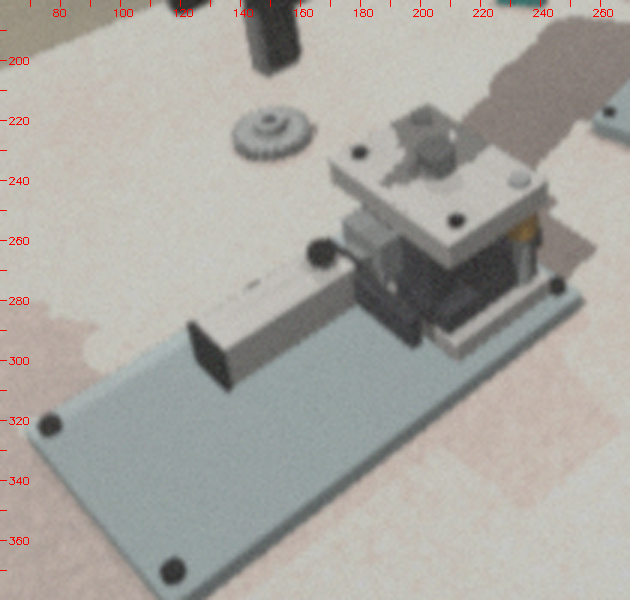

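View pics/t8.png

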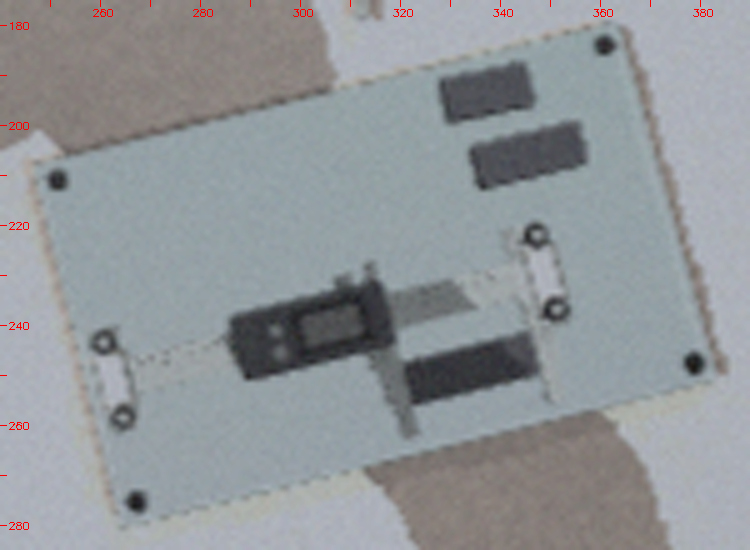

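Call:
{"op": "carry_out", "data": {
  "linear": [
    [3.3,0,50],
    [3.4,0,50],
    [0,0,40],
    [0,0,30],
    [0,0,20],
    [0,0,10],
    [0,0,0],
    [0,0,0]
  ],
  "delta_rot": [
    [0,0,0],
    [0,0,0],
    [0,0,0],
    [0,0,0],
    [0,0,0],
    [0,0,0],
    [0,0,0],
    [0,0,0]
  ],
  "hand": [0.8,0.8,0.8,0.8,0.8,0.8,0.8,0.8]
}}

```text
time: 13.35
tcp_pos: [0.542, 0.2356, 0.0234]
tool_rot: [1.0, 0.007, 0.001, -0.0]
contact_force: [0.5, -0.5, 0.7]
gripper_width: 0.0682
```

```bash
python3 -c "
from h import *
st()
p,d=cams.snapshot('side');crop(p,100,180,240,320,5,'pics/s9.png')"
```

```text
t 13.35 p [542.  235.6  23.4] yaw 0.0141 tilt [0.0017 0.0008] F [ 0.5 -0.5  0.7] w 68.2
```

View pics/s9.png

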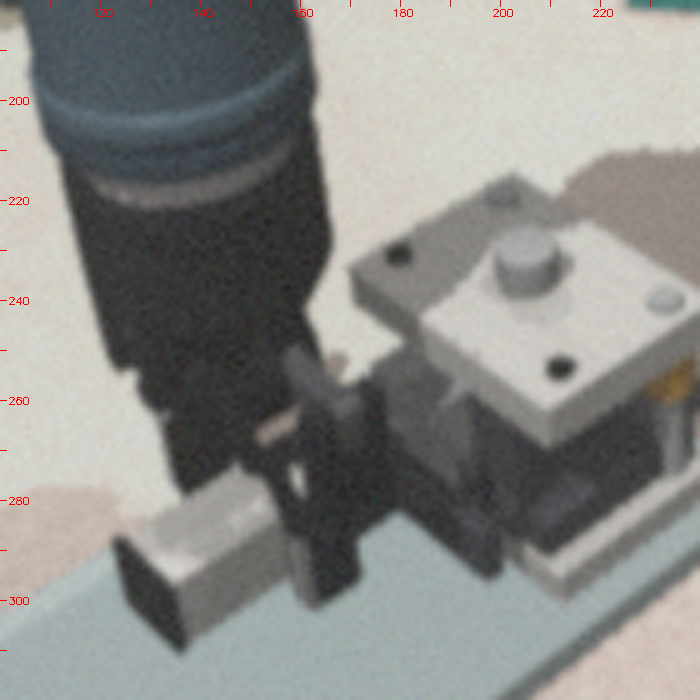

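Call:
{"op": "carry_out", "data": {
  "linear": [
    [0,0,0],
    [0,0,0],
    [0,0,0],
    [0,0,0],
    [0,0,0],
    [0,0,0],
    [0,0,0],
    [0,0,0]
  ],
  "delta_rot": [
    [0,0,0],
    [0,0,0],
    [0,0,0],
    [0,0,0],
    [0,0,0],
    [0,0,0],
    [0,0,0],
    [0,0,0]
  ],
  "hand": [0,0,0,0,0,0,0,0]
}}

```text
time: 14.4
tcp_pos: [0.5389, 0.2357, 0.0233]
tool_rot: [1.0, 0.007, -0.002, -0.0]
contact_force: [-10.4, -0.5, 16.5]
gripper_width: 0.032
```

```bash
python3 -c "
from h import *
st()"
```

```text
t 14.4 p [538.9 235.7  23.3] yaw 0.0145 tilt [-0.0046  0.0007] F [-10.4  -0.5  16.5] w 32.0
```

Call:
{"op": "carry_out", "data": {
  "linear": [
    [-1.2,0,0],
    [-1.2,0,0],
    [0,-2,0],
    [0,-3,0],
    [0,-4,0],
    [0,-4,0],
    [0,-4,0],
    [0,0,0]
  ],
  "delta_rot": [
    [0,0,0],
    [0,0,0],
    [0,0,0],
    [0,0,0],
    [0,0,0],
    [0,0,0],
    [0,0,0],
    [0,0,0]
  ],
  "hand": [0,0,0,0,0,0,0,0]
}}

```text
time: 15.4
tcp_pos: [0.5387, 0.253, 0.0234]
tool_rot: [1.0, 0.007, 0.0, -0.001]
contact_force: [-3.3, 0.7, 9.7]
gripper_width: 0.0321
```

```bash
python3 -c "
from h import *
st()
p,d=cams.snapshot('side');crop(p,100,180,240,320,5,'pics/s10.png')"
```

```text
t 15.4 p [538.7 253.   23.4] yaw 0.0143 tilt [0.0003 0.0012] F [-3.3  0.7  9.7] w 32.1
```

View pics/s10.png

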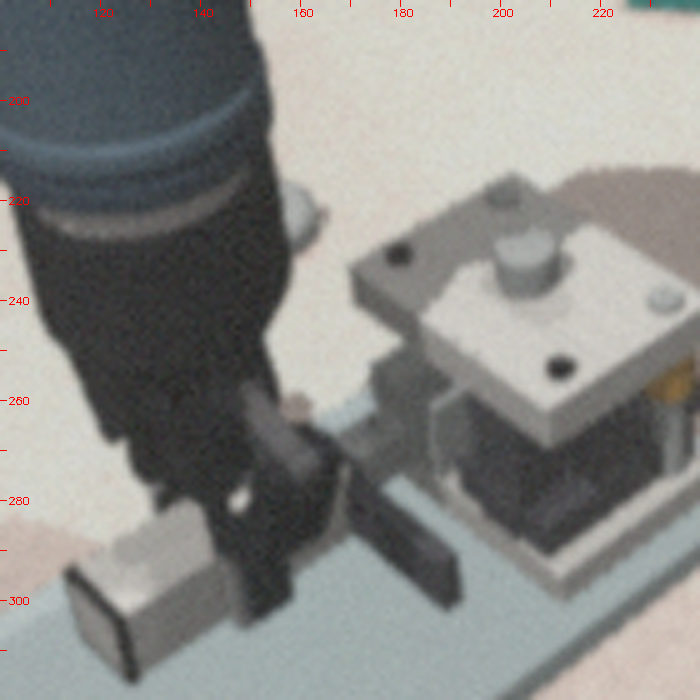

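Call:
{"op": "carry_out", "data": {
  "linear": [
    [0,-4,0],
    [0,-4,0],
    [0,-4,0],
    [0,-4,0],
    [0,-4,0],
    [0,0,0]
  ],
  "delta_rot": [
    [0,0,0],
    [0,0,0],
    [0,0,0],
    [0,0,0],
    [0,0,0],
    [0,0,0]
  ],
  "hand": [0,0,0,0,0,0]
}}

```text
time: 16.2
tcp_pos: [0.5383, 0.2731, 0.0234]
tool_rot: [1.0, 0.007, 0.0, -0.001]
contact_force: [-3.2, 1.1, 8.3]
gripper_width: 0.0318
```

```bash
python3 -c "
from h import *
st()
p,d=cams.snapshot('side');crop(p,110,220,220,320,7,'pics/s11.png')
p,d=cams.snapshot('top');crop(p,60,185,200,275,5,'pics/t11.png')"
```

```text
t 16.2 p [538.3 273.1  23.4] yaw 0.0143 tilt [0.0002 0.0012] F [-3.2  1.1  8.3] w 31.8
```

View pics/s11.png

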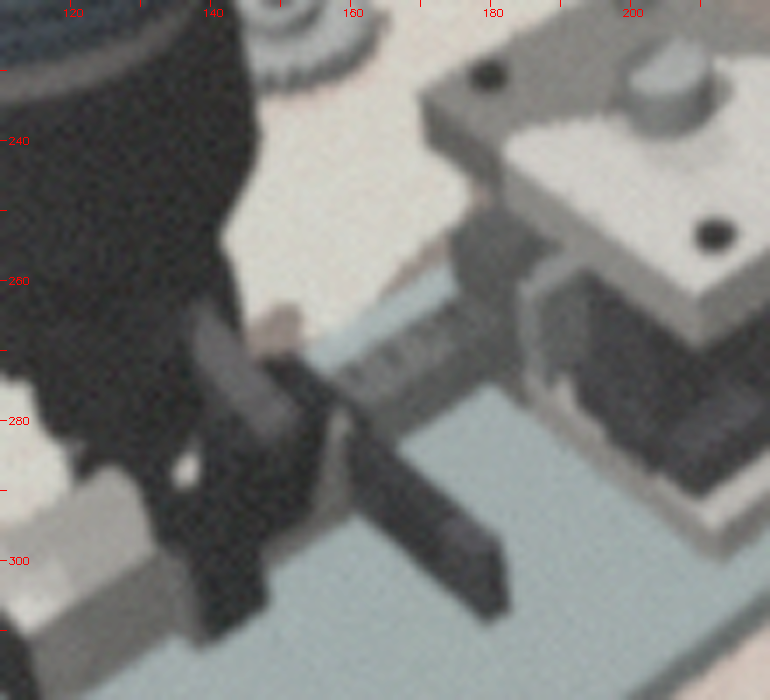

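View pics/t11.png

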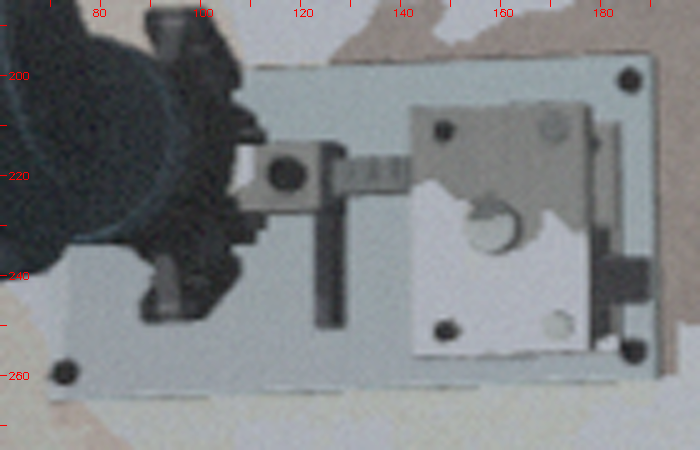

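```bash
cat >> h.py <<'E'
def avg(n,k): return np.mean([cams.snapshot(n)[0].astype(np.float32) for _ in range(k)],0)
def enh(a,u0,v0,u1,v1,s,f,gain=None):
    g=a[v0:v1,u0:u1].mean(2); lo,hi=np.percentile(g,2),np.percentile(g,98) if gain is None else gain
    g=np.clip((g-lo)/(hi-lo)*255,0,255).astype(np.uint8)
    im=cv2.cvtColor(np.repeat(np.repeat(g,s,0),s,1),cv2.COLOR_GRAY2BGR)
    for u in range(u0,u1,5):
        cv2.line(im,((u-u0)*s,0),((u-u0)*s,6),(0,0,255),1); cv2.putText(im,str(u),((u-u0)*s,16),0,.35,(0,0,255))
    for v in range(v0,v1,5):
        cv2.line(im,(0,(v-v0)*s),(6,(v-v0)*s),(0,0,255),1);cv2.putText(im,str(v),(8,(v-v0)*s+4),0,.35,(0,0,255))
    cv2.imwrite(f,im)
E
python3 -c "
from h import *
a=avg('side',8);b=avg('top',8);np.savez('avg1.npz',a=a,b=b)
enh(a,148,255,190,290,16,'pics/s12.png',120)
enh(b,112,205,150,235,18,'pics/t12.png',150)
st()"
```

```text
t 17.1 p [538.3 273.1  23.4] yaw 0.0143 tilt [0.0002 0.0014] F [-3.4 -0.1  8.3] w 32.1
```

View pics/s12.png

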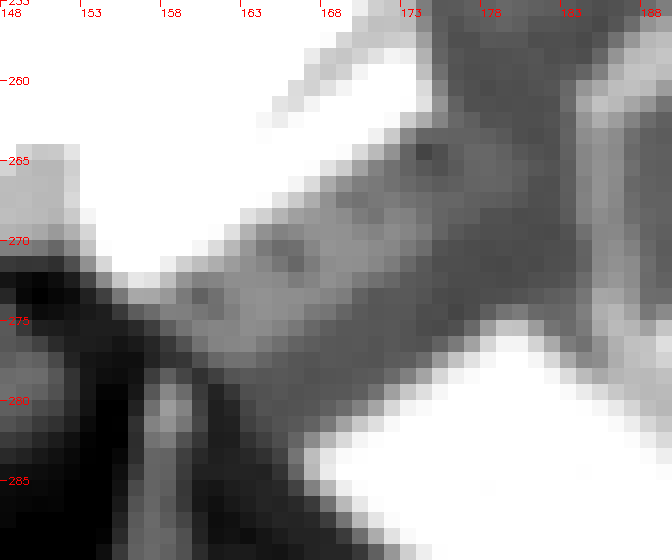

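View pics/t12.png

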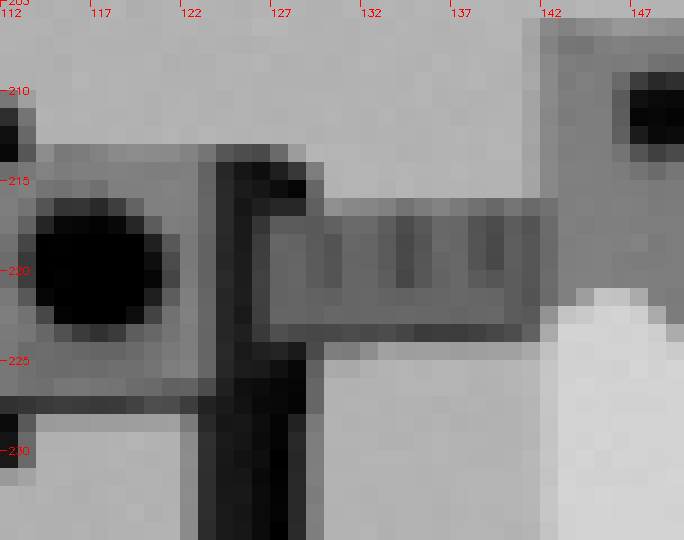

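```bash
python3 -c "
from h import *
b=np.load('avg1.npz')['b'];g=b.mean(2)
print('bar row +x',dict(zip(range(122,144),g[217:220,122:144].mean(0).round(0))))
print('bar row -x',dict(zip(range(122,144),g[221:223,122:144].mean(0).round(0))))
for u in (125.2,125.7,126.5,129.8,134.4,139,139.2): print(u,(pix2w('top',u+.0,218.5,.051)*1e3).round(1))
for u in (123.5,124): print('mouth',u,(pix2w('top',u,220,.057)*1e3).round(1))
for u,v in ((174,264.5),(170,267.7),(165.8,270.6),(160.3,273.4)): print('side',(pix2w('side',u,v,.051)*1e3).round(1))
for y in (221,223,225,272): print(y,w2pix('top',(.538,y/1e3,.057)),w2pix('side',(.538,y/1e3,.057)))
"
```

```text
bar row +x {122: np.float32(87.0), 123: np.float32(76.0), 124: np.float32(48.0), 125: np.float32(42.0), 126: np.float32(57.0), 127: np.float32(76.0), 128: np.float32(75.0), 129: np.float32(72.0), 130: np.float32(71.0), 131: np.float32(78.0), 132: np.float32(78.0), 133: np.float32(73.0), 134: np.float32(64.0), 135: np.float32(70.0), 136: np.float32(78.0), 137: np.float32(78.0), 138: np.float32(69.0), 139: np.float32(64.0), 140: np.float32(74.0), 141: np.float32(70.0), 142: np.float32(80.0), 143: np.float32(90.0)}
bar row -x {122: np.float32(90.0), 123: np.float32(77.0), 124: np.float32(48.0), 125: np.float32(42.0), 126: np.float32(59.0), 127: np.float32(77.0), 128: np.float32(77.0), 129: np.float32(76.0), 130: np.float32(77.0), 131: np.float32(78.0), 132: np.float32(78.0), 133: np.float32(77.0), 134: np.float32(77.0), 135: np.float32(78.0), 136: np.float32(78.0), 137: np.float32(78.0), 138: np.float32(78.0), 139: np.float32(78.0), 140: np.float32(73.0), 141: np.float32(70.0), 142: np.float32(90.0), 143: np.float32(106.0)}
125.2 [541.3 226.9  51. ]
125.7 [541.2 225.7  51. ]
126.5 [541.2 223.9  51. ]
129.8 [541.  216.5  51. ]
134.4 [540.8 206.2  51. ]
139 [540.5 195.9  51. ]
139.2 [540.5 195.5  51. ]
mouth 123.5 [537.5 228.9  57. ]
mouth 124 [537.4 227.8  57. ]
side [540.4 189.7  51. ]
side [538.9 199.3  51. ]
side [538.3 208.5  51. ]
side [539.5 219.   51. ]
221 [127.03533022 219.67496349] [159.38037715 271.88647486]
223 [126.13774616 219.69635679] [158.38880851 272.49254414]
225 [125.24020871 219.71774898] [157.39384185 273.10069036]
272 [104.16148615 220.22014593] [132.98938684 288.01724763]
```

Call:
{"op": "carry_out", "data": {
  "linear": [
    [0,-3,0],
    [0,-3,0],
    [0,-3,0],
    [0,0,0]
  ],
  "delta_rot": [
    [0,0,0],
    [0,0,0],
    [0,0,0],
    [0,0,0]
  ],
  "hand": [0,0,0,0]
}}

```text
time: 17.6
tcp_pos: [0.5382, 0.2819, 0.0234]
tool_rot: [1.0, 0.007, 0.0, -0.001]
contact_force: [-4.3, -0.3, 9.2]
gripper_width: 0.0318
```

```bash
python3 -c "
from h import *
a=avg('side',8);b=avg('top',8);np.savez('avg2.npz',a=a,b=b)
enh(a,143,255,185,290,16,'pics/s13.png',120)
enh(b,112,205,150,235,18,'pics/t13.png',150)
g=b.mean(2)
print('+x',g[217:220,116:144].mean(0).round(0).astype(int).tolist())
print('-x',g[221:223,116:144].mean(0).round(0).astype(int).tolist())
st()"
```

```text
+x [51, 75, 88, 76, 47, 41, 57, 75, 70, 58, 63, 78, 78, 74, 71, 78, 78, 73, 64, 70, 78, 79, 69, 64, 74, 69, 79, 90]
-x [52, 77, 89, 76, 47, 39, 56, 76, 71, 57, 61, 77, 77, 77, 76, 77, 78, 77, 76, 78, 78, 78, 78, 78, 74, 75, 94, 100]
t 18.4 p [538.2 281.9  23.4] yaw 0.0142 tilt [0.0001 0.0011] F [-1.9  0.5  9.4] w 31.9
```

View pics/s13.png

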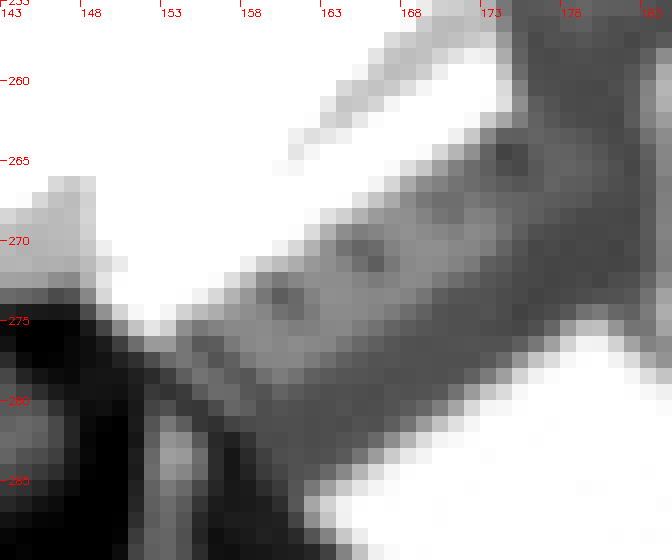

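View pics/t13.png

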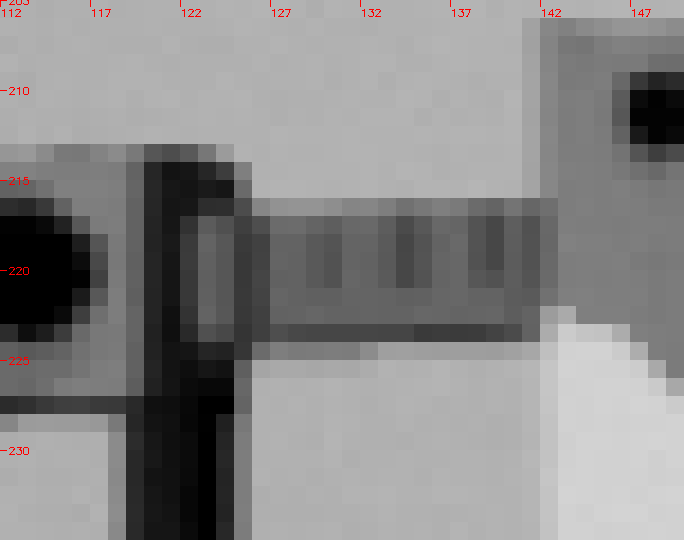

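```bash
python3 -c "
from h import *
L=[(20,138.72),(30,134.15),(40,129.65),(50,125.4)]
ys=[pix2w('top',u,219.5,.051)[1]*1e3 for _,u in L]
print(np.round(ys,2)); p=np.polyfit([l[0] for l in L],ys,1);print(p)
for e in (122.0,122.15,122.3):
  y=pix2w('top',e,219.7,.057)[1]*1e3; print(e,y,(y-p[1])/p[0])
# side: lines and mouth edge
L=[(10,174.0,264.3),(20,170,267.4),(30,165.3,270.6),(40,160.4,273.5)]
S=[pix2w('side',u,v,.051)*1e3 for _,u,v in L];print(np.round(S,1))
for k,(u,v) in dict(m50=(157,278),m=(154.5,279.2)).items(): print(k,pix2w('side',u,v,.051)*1e3,pix2w('side',u,v,.057)*1e3)
"
```

```text
[196.52 206.76 216.85 226.37]
[  0.99625353 176.75663107]
122.0 232.22469018047036 55.676650138896655
122.15 231.89022762648486 55.340929818025614
122.3 231.55576867944393 55.00521311766328
[[540.8 189.4  51. ]
 [539.5 198.9  51. ]
 [538.9 209.1  51. ]
 [539.1 219.1  51. ]]
m50 [534.43423647 229.16167024  51.        ] [528.93311433 231.97856196  57.        ]
m [535.10869232 233.68921395  51.        ] [529.59962565 236.45277507  57.        ]
```

Call:
{"op": "carry_out", "data": {
  "linear": [
    [0,-1.6,0],
    [0,-1.6,0],
    [0,-1.5,0],
    [0,0,0],
    [0,0,0]
  ],
  "delta_rot": [
    [0,0,0],
    [0,0,0],
    [0,0,0],
    [0,0,0],
    [0,0,0]
  ],
  "hand": [0,0,0,0,0]
}}

```text
time: 19.02
tcp_pos: [0.5381, 0.2863, 0.0234]
tool_rot: [1.0, 0.007, 0.0, -0.0]
contact_force: [-2.6, -0.3, 9.2]
gripper_width: 0.0322
```

```bash
python3 -c "
from h import *
a=avg('side',10);b=avg('top',10);np.savez('avg3.npz',a=a,b=b)
enh(a,135,255,185,295,14,'pics/s14.png',120)
enh(b,110,205,150,235,18,'pics/t14.png',150)
g=b.mean(2)
print('+x',g[217:220,114:144].mean(0).round(0).astype(int).tolist())
print('-x',g[221:223,114:144].mean(0).round(0).astype(int).tolist())
for y in (234.5,235.5,236.5,237.5): print(y,w2pix('top',(.538,y/1e3,.057)))
st()"
```

```text
+x [51, 75, 88, 76, 48, 39, 40, 60, 73, 75, 71, 60, 64, 78, 78, 74, 71, 78, 78, 72, 64, 70, 78, 78, 69, 64, 74, 69, 80, 89]
-x [53, 79, 88, 77, 49, 38, 49, 70, 76, 76, 71, 57, 61, 77, 77, 76, 76, 77, 78, 77, 76, 77, 78, 78, 78, 78, 74, 69, 80, 90]
234.5 [120.97754216 219.81934673]
235.5 [120.52890156 219.83003977]
236.5 [120.08027261 219.84073253]
237.5 [119.63165531 219.85142502]
t 20.02 p [538.1 286.2  23.4] yaw 0.0141 tilt [0.0001 0.0008] F [-3.1 -0.6  9.1] w 31.9
```

View pics/s14.png

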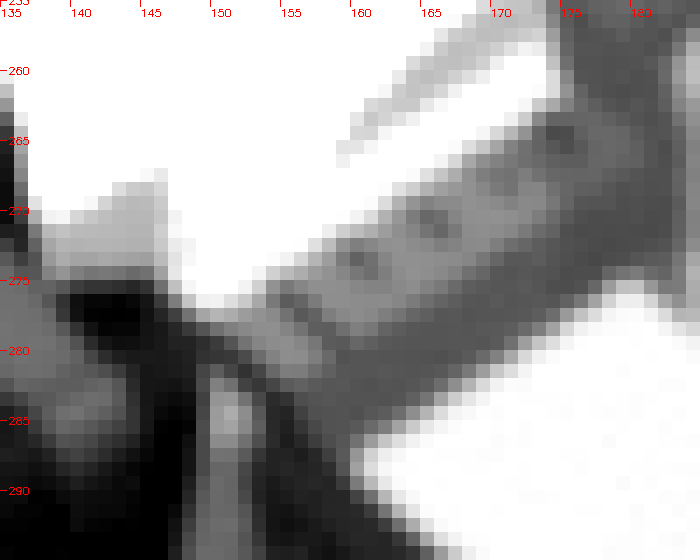

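View pics/t14.png

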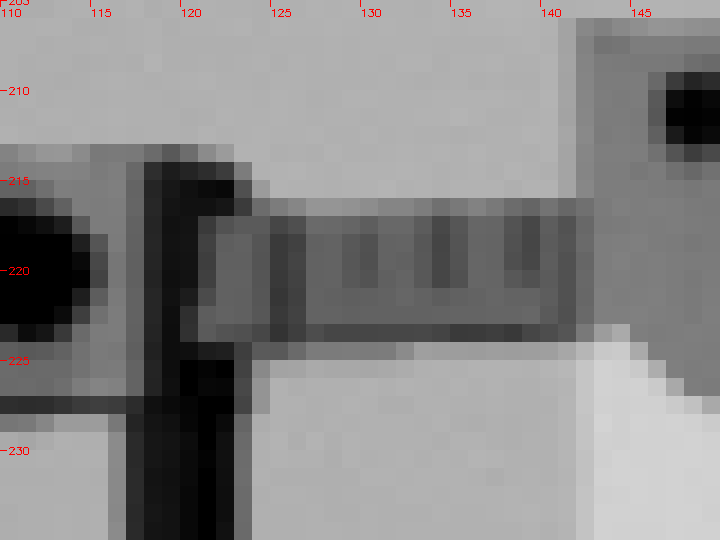

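```bash
python3 - <<'E'
from h import *
z=np.load('avg3.npz')
def prof(n,im,x,ys,zz):
    q=np.array([w2pix(n,(x-.0130*(y-.234),y,zz)) for y in ys],np.float32)
    return cv2.remap(im,q[:,0].reshape(1,-1),q[:,1].reshape(1,-1),cv2.INTER_CUBIC)[0]
for n,k in(('side','a'),('top','b')):
    im=z[k].mean(2).astype(np.float32)
    for zz,rng in((.051,(182,240)),(.057,(228,248))):
        ys=np.arange(*rng,1.)/1e3
        for grp,xs in (('+x',(.541,.543)),('-x',(.533,.535))):
            xs=np.linspace(*xs,3)
            pr=np.mean([prof(n,im,x,ys,zz) for x in xs],0)
            print(n,zz,grp,rng[0],pr.round(0).astype(int).tolist())
E
```

```text
side 0.051 +x 182 [62, 66, 68, 69, 68, 63, 60, 61, 65, 69, 72, 73, 73, 75, 77, 77, 75, 76, 78, 81, 84, 85, 84, 83, 81, 77, 73, 74, 77, 81, 83, 85, 87, 86, 82, 76, 71, 70, 75, 80, 84, 85, 85, 85, 81, 74, 68, 67, 74, 81, 85, 85, 84, 82, 78, 70, 59, 50]
side 0.051 -x 182 [63, 66, 67, 67, 67, 66, 65, 63, 63, 64, 65, 66, 67, 71, 76, 78, 78, 77, 77, 79, 81, 81, 81, 81, 80, 79, 76, 75, 76, 78, 80, 81, 81, 81, 81, 79, 77, 76, 77, 79, 79, 80, 80, 79, 76, 70, 63, 62, 68, 75, 79, 81, 80, 78, 72, 62, 52, 47]
side 0.057 +x 228 [120, 117, 117, 118, 120, 121, 121, 120, 119, 119, 118, 110, 95, 75, 57, 46, 41, 38, 37, 36]
side 0.057 -x 228 [80, 76, 69, 63, 62, 70, 78, 81, 81, 80, 77, 72, 62, 52, 48, 49, 50, 48, 43, 39]
top 0.051 +x 182 [90, 90, 89, 89, 90, 89, 86, 81, 75, 71, 69, 73, 72, 67, 63, 64, 67, 72, 76, 79, 79, 77, 74, 69, 65, 63, 65, 69, 74, 76, 78, 79, 77, 73, 69, 69, 71, 74, 76, 78, 78, 75, 69, 62, 58, 57, 61, 67, 73, 75, 77, 78, 76, 71, 64, 53, 44, 38]
top 0.051 -x 182 [90, 90, 89, 89, 90, 89, 85, 80, 74, 70, 69, 72, 75, 77, 78, 79, 78, 79, 80, 79, 79, 78, 78, 78, 77, 77, 77, 77, 78, 78, 78, 78, 77, 77, 77, 77, 77, 77, 77, 78, 79, 76, 68, 61, 56, 56, 61, 69, 74, 75, 76, 77, 77, 77, 74, 66, 56, 45]
top 0.057 +x 228 [72, 75, 76, 77, 76, 72, 66, 56, 46, 39, 37, 39, 41, 46, 58, 71, 82, 88, 87, 80]
top 0.057 -x 228 [73, 76, 76, 77, 77, 76, 74, 66, 56, 46, 40, 38, 40, 48, 60, 73, 84, 88, 89, 87]
```

```bash
python3 - <<'E'
from h import *
def prof(n,im,x,ys,zz):
    q=np.array([w2pix(n,(x-.0130*(y-.234),y,zz)) for y in ys],np.float32)
    return cv2.remap(im,q[:,0].reshape(1,-1),q[:,1].reshape(1,-1),cv2.INTER_CUBIC)[0]
def P(im,n,xs,rng,zz,l):
    ys=np.arange(*rng,1.)/1e3
    print(l,rng[0],np.mean([prof(n,im,x,ys,zz) for x in xs],0).round(0).astype(int).tolist())
b1=np.load('avg1.npz')['b'].mean(2).astype(np.float32)
t0=np.load('top0.npz')['p'].astype(np.float32).mean(2)
P(b1,'top',(.536,.537,.538,.539),(225,255),.070,'thumb avg1 z70')
P(t0,'top',(.536,.537,.538,.539),(186,216),.070,'thumb t0 z70')
P(t0,'top',np.linspace(.527,.548,12),(274,290),.057,'rear t0 z57')
P(t0,'top',np.linspace(.528,.534,4),(180,200),.057,'front t0 z57')
P(t0,'top',(.556,.5575),(216,254),.050,'button t0 z50')
P(t0,'top',np.linspace(.49,.515,10),(178,200),.05,'blade t0 z50')
for k in('avg1','avg3'):
  im=np.load(k+'.npz')['b'].mean(2).astype(np.float32)
  P(im,'top',np.linspace(.50,.515,8),(205,255),.05,k+' blade z50')
E
python3 - <<'E'
import sys;sys.path.insert(0,'.')
import os;os.chdir('.')
from h import *
a=np.load('avg3.npz')['a'];enh(a,110,265,175,320,11,'pics/s15.png',140)
for x,y in((.4855,.2365),(.4855,.2415)):
  for z in (.027,.057): print((x,y,z),w2pix('side',(x,y,z)))
E
```

```text
thumb avg1 z70 225 [60, 73, 84, 88, 84, 73, 57, 44, 32, 29, 29, 28, 29, 28, 27, 27, 28, 29, 29, 28, 24, 26, 38, 54, 69, 77, 83, 83, 89, 100]
thumb t0 z70 186 [73, 61, 65, 74, 83, 86, 78, 64, 50, 40, 33, 34, 35, 36, 36, 36, 35, 35, 36, 37, 38, 37, 34, 46, 66, 90, 106, 116, 123, 123]
rear t0 z57 274 [124, 122, 119, 107, 90, 71, 51, 44, 56, 79, 99, 105, 109, 109, 108, 108]
front t0 z57 180 [125, 125, 124, 124, 125, 125, 118, 110, 95, 79, 75, 87, 105, 114, 115, 116, 114, 109, 104, 96]
button t0 z50 216 [109, 108, 109, 109, 108, 108, 110, 110, 104, 94, 77, 62, 46, 37, 33, 32, 33, 34, 35, 37, 39, 41, 41, 40, 39, 38, 42, 48, 63, 79, 96, 103, 105, 107, 105, 104, 104, 105]
blade t0 z50 178 [123, 123, 123, 123, 123, 123, 123, 124, 125, 121, 114, 101, 84, 68, 55, 51, 60, 79, 97, 105, 109, 111]
avg1 blade z50 205 [114, 114, 114, 114, 114, 114, 114, 114, 114, 114, 117, 113, 105, 91, 72, 55, 39, 33, 29, 32, 35, 38, 40, 40, 40, 42, 45, 60, 80, 100, 109, 114, 115, 114, 114, 114, 114, 114, 113, 113, 113, 113, 113, 113, 113, 113, 114, 113, 112, 111]
avg3 blade z50 205 [114, 114, 114, 114, 114, 114, 114, 114, 114, 114, 114, 114, 114, 113, 113, 113, 113, 113, 113, 113, 113, 113, 113, 116, 115, 105, 92, 70, 50, 34, 30, 31, 32, 35, 37, 39, 40, 39, 41, 42, 52, 71, 92, 106, 111, 115, 114, 113, 113, 113]
(0.4855, 0.2365, 0.027) [172.32039586 306.04577867]
(0.4855, 0.2365, 0.057) [170.23628429 293.36357596]
(0.4855, 0.2415, 0.027) [169.80766359 307.76813308]
(0.4855, 0.2415, 0.057) [167.65036358 295.07194954]
```

View pics/s15.png

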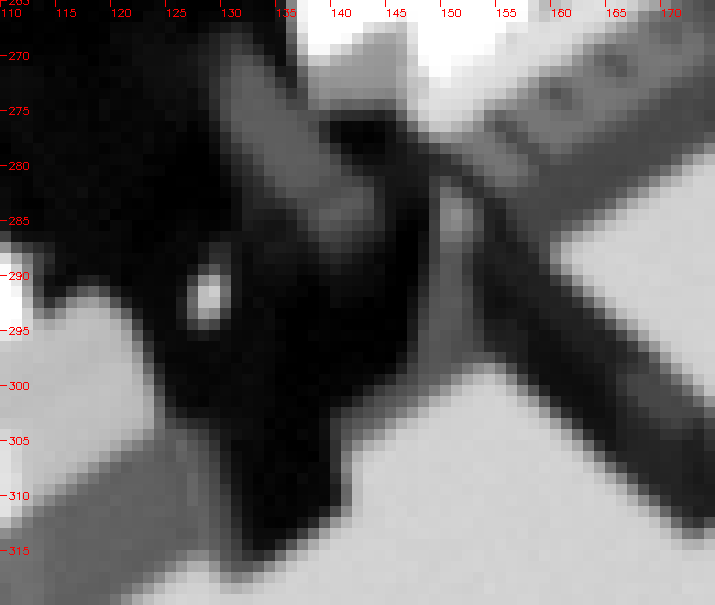

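Call:
{"op": "carry_out", "data": {
  "linear": [
    [0,0.6,0],
    [0,0.6,0],
    [0,0,0],
    [0,0,0]
  ],
  "delta_rot": [
    [0,0,0],
    [0,0,0],
    [0,0,0],
    [0,0,0]
  ],
  "hand": [0,0,0,0]
}}

```text
time: 20.52
tcp_pos: [0.5381, 0.286, 0.0234]
tool_rot: [1.0, 0.007, 0.0, -0.001]
contact_force: [-2.7, 1.8, 8.3]
gripper_width: 0.0319
```

```bash
python3 - <<'E'
from h import *
st()
a=avg('side',12);b=avg('top',12);np.savez('avg4.npz',a=a,b=b)
def prof(n,im,x,ys,zz):
    q=np.array([w2pix(n,(x-.0130*(y-.234),y,zz)) for y in ys],np.float32)
    return cv2.remap(im,q[:,0].reshape(1,-1),q[:,1].reshape(1,-1),cv2.INTER_CUBIC)[0]
for n,im,zz,rng in(('top',b,.051,(220,242)),('side',a,.051,(220,242)),('side',a,.057,(228,248))):
    im=im.mean(2).astype(np.float32)
    ys=np.arange(*rng,1.)/1e3
    for grp,xs in (('+x',(.541,.543)),('-x',(.533,.535))):
        print(n,zz,grp,rng[0],np.mean([prof(n,im,x,ys,zz) for x in np.linspace(*xs,3)],0).round(0).astype(int).tolist())
g=b.mean(2)
print('+x',g[217:220,117:128].mean(0).round(0).astype(int).tolist())
print('-x',g[221:223,117:128].mean(0).round(0).astype(int).tolist())
st()
E
```

```text
t 20.52 p [538.1 286.   23.4] yaw 0.0144 tilt [0.0003 0.0019] F [-2.7  1.8  8.3] w 31.9
top 0.051 +x 220 [76, 78, 78, 75, 68, 62, 57, 56, 60, 67, 73, 76, 77, 79, 77, 70, 61, 50, 42, 36, 36, 41]
top 0.051 -x 220 [77, 77, 78, 75, 68, 61, 57, 57, 61, 68, 73, 75, 77, 77, 77, 76, 73, 65, 56, 45, 40, 40]
side 0.051 +x 220 [76, 80, 82, 84, 85, 85, 82, 75, 69, 68, 75, 82, 85, 86, 84, 81, 74, 64, 54, 47, 43, 41]
side 0.051 -x 220 [77, 78, 79, 81, 81, 79, 76, 70, 64, 63, 69, 75, 79, 81, 81, 78, 72, 62, 53, 50, 57, 71]
side 0.057 +x 228 [120, 119, 118, 118, 120, 121, 122, 120, 119, 118, 113, 101, 85, 65, 50, 42, 40, 39, 37, 36]
side 0.057 -x 228 [80, 76, 69, 63, 63, 69, 77, 80, 80, 80, 76, 68, 57, 49, 46, 47, 47, 45, 41, 37]
+x [79, 56, 40, 39, 57, 74, 75, 72, 59, 63, 78]
-x [80, 55, 39, 47, 68, 76, 76, 71, 57, 62, 76]
t 21.73 p [538.1 286.   23.4] yaw 0.0145 tilt [0.0003 0.0018] F [-3.5  0.8  7.5] w 32.0
```

Call:
{"op": "carry_out", "data": {
  "linear": [
    [0,0.5,0],
    [0,0.4,0],
    [0,0,0],
    [0,0,0]
  ],
  "delta_rot": [
    [0,0,0],
    [0,0,0],
    [0,0,0],
    [0,0,0]
  ],
  "hand": [0,0,0,0]
}}

```text
time: 22.22
tcp_pos: [0.5381, 0.2851, 0.0234]
tool_rot: [1.0, 0.007, 0.0, -0.001]
contact_force: [-2.5, 0.8, 8.0]
gripper_width: 0.032
```

```bash
python3 - <<'E'
from h import *
st()
a=avg('side',12);b=avg('top',12);np.savez('avg5.npz',a=a,b=b)
enh(b,110,205,150,235,18,'pics/t16.png',150)
def prof(n,im,x,ys,zz):
    q=np.array([w2pix(n,(x-.0130*(y-.234),y,zz)) for y in ys],np.float32)
    return cv2.remap(im,q[:,0].reshape(1,-1),q[:,1].reshape(1,-1),cv2.INTER_CUBIC)[0]
for n,im,zz,rng in(('top',b,.051,(220,242)),('side',a,.051,(220,242)),('side',a,.057,(228,248))):
    im=im.mean(2).astype(np.float32)
    ys=np.arange(*rng,1.)/1e3
    for grp,xs in (('+x',(.541,.543)),('-x',(.533,.535))):
        print(n,zz,grp,rng[0],np.mean([prof(n,im,x,ys,zz) for x in np.linspace(*xs,3)],0).round(0).astype(int).tolist())
g=b.mean(2)
print('+x',g[217:220,117:128].mean(0).round(0).astype(int).tolist())
print('-x',g[221:223,117:128].mean(0).round(0).astype(int).tolist())
st()
E
```

```text
t 22.23 p [538.1 285.1  23.4] yaw 0.0146 tilt [0.0003 0.0019] F [-2.5  0.8  8. ] w 32.0
top 0.051 +x 220 [76, 78, 79, 76, 70, 63, 58, 57, 61, 67, 73, 75, 77, 79, 77, 69, 58, 47, 39, 35, 35, 42]
top 0.051 -x 220 [78, 78, 79, 76, 68, 61, 56, 56, 61, 68, 73, 75, 77, 78, 76, 72, 66, 56, 47, 40, 38, 43]
side 0.051 +x 220 [76, 80, 82, 84, 85, 85, 81, 74, 68, 68, 75, 81, 85, 85, 82, 78, 70, 58, 49, 45, 42, 40]
side 0.051 -x 220 [77, 79, 80, 81, 81, 80, 77, 71, 65, 63, 68, 75, 78, 79, 77, 71, 61, 52, 48, 54, 66, 74]
side 0.057 +x 228 [120, 118, 118, 118, 120, 121, 121, 121, 120, 117, 109, 92, 72, 54, 44, 40, 38, 37, 36, 36]
side 0.057 -x 228 [80, 76, 69, 62, 63, 70, 76, 79, 79, 76, 70, 61, 52, 48, 49, 49, 45, 40, 37, 36]
+x [83, 64, 40, 36, 53, 74, 74, 71, 60, 64, 79]
-x [84, 64, 41, 41, 61, 76, 76, 71, 57, 61, 77]
t 23.43 p [538.2 285.1  23.4] yaw 0.0146 tilt [0.0003 0.0019] F [-3.2  1.6  8.6] w 32.0
```

View pics/t16.png

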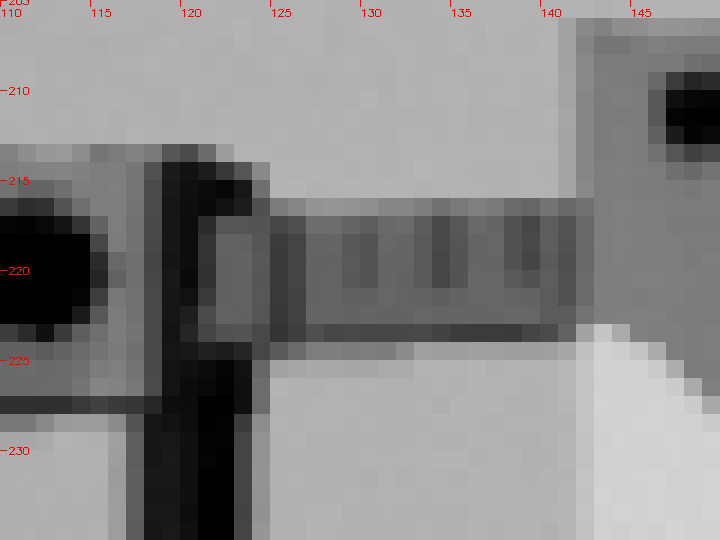

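```bash
python3 - <<'E'
from h import *
b=np.load('avg5.npz')['b'].astype(np.uint8)
cv2.imwrite('pics/final.png',b[:,:,::-1]);st()
E
```

```text
t 23.43 p [538.2 285.1  23.4] yaw 0.0146 tilt [0.0003 0.0019] F [-3.2  1.6  8.6] w 32.0
```

View pics/final.png

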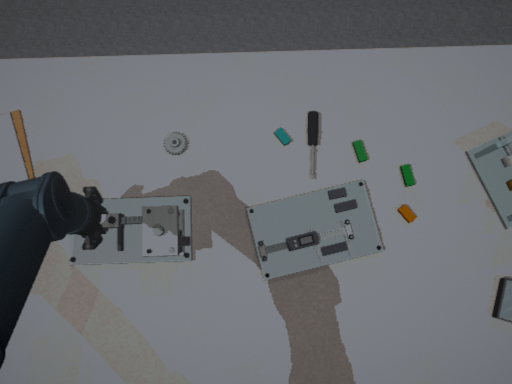

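The picture shows the caliper shut on the sample around (333,248). The spares, screwdriver and gear are where they were, and the sleeve is drawn out and held. I'm handing it in.

```bash
python3 -c "
from rig import finish_job
print(finish_job())"
```

```text
the job is handed in; nothing more can be done
None
```

I closed the caliper on the sample, drew the stop's sleeve out to the 60 mm mark, and handed the job in. The arm is holding the sleeve there with the button squeezed, ready for you to tighten the thumbscrew. Total time was about 23.4 s.

- **Caliper:** I gripped the slide and pushed until the movement stopped, then pressed to about 16 N and let go. Later pictures show it still shut on the sample. The sample measures about 60 mm in the pictures, and the two spares 40 and 50 mm.
- **Sleeve reading:** My last checks gave 60.3 mm from the top camera and 60.1 mm from the side camera. The 60 mm line was about half hidden at the sleeve's mouth.
- **Disagreement:** My first readings of the mouth differed by up to 2 mm, depending on which edge of the dark blade I took as the mouth. I chose the reading that both cameras and the sleeve's rear end agreed on; the button put it slightly further out. The thumbscrew's position suggested 0.5 to 1 mm less, so the true reading could be about that much under 60.
- **Button:** The grip stayed steady at about 32 mm, and the sleeve slid freely, so the button is in.
- **Left alone:** The spares, screwdriver, gear and coloured look-alikes are where they were.

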